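# Stack two lamination sets on the glue-up stands

## Robot

A 6-joint arm with a two-finger parallel gripper is mounted at the origin on the work surface. World frame = base frame: x ahead of the robot, y to its left, z up, the work surface at z = 0. Lengths are in mm, angles in rad, forces in N, time in s.
With the tool pointing down it reaches from about 300 to 775 mm from the base axis. Payload 14.6 kg.
Tool frame: the origin (TCP) lies between the finger pads; the fingertips stand manip.tip_reach ahead of it and the grasp point (between the pads) lies 5 mm behind it (manip.tip_reach is the distance from the TCP to the fingertips, in mm); z points along the fingers, y is the line along which they close (so a half turn about z gives the same grasp; the last joint's range is limited). The gripper opens to 94 mm and grips with 3 to 60 N. Pads are 16 mm wide; open, the fingers measure 119 mm over their backs; the gripper's body (75 mm by 177 mm) begins 78 mm behind the grasp point.
Start: joints at [1.21, 0.3, 1.521, -0, 1.321, -0.067], TCP at [159.273, 526.423, 219.446] pointing down, gripper open.
Joint ranges: [-3.03, 3.03], [-0.79, 2.21], [0.23, 2.52], [-1.04, 4.18], [0, 3.07], [-2.55, 2.55]. Speed limits (rad/s): [2.22, 2.22, 2.57, 3.14, 3.14, 3.14].

## Interface

Orientations are given as [roll, pitch, yaw] about the fixed x, y, z axes, in that order (R = Rz(yaw) Ry(pitch) Rx(roll)).
In Python, from cell import manip gives the robot as it stands. The module is installed in compiled form; this text tells all that it offers.
- The arm moves only by the shell command python3 -m creep 'ROWS' [FORCE]. ROWS is JSON, a list of rows, each a list of 3 entries, a list of its own where there are three numbers: the opening, from -1 (shut) to 1 (fully open), then the shift along the tool's x, y, z in cm, then the turn about the tool's z in units of 5 degrees (1.0 is 5 degrees). In form: [[grip, [tx, ty, tz], roll], ...]. A call has 1 to 12 rows; each row is the pose to reach, as a shift and turn from the pose commanded when the call began, along the tool's axes at that moment; what a row does not reach only later rows make up. A row lasts 1/10 s, in which the tool goes at most 50 mm and 8.59 degrees, less where a joint would pass 70% of its speed; a pose out of reach is approached as far as the arm can. A call with a gripper value outside its range is refused whole. The fingers move at their own pace and stop on an object; FORCE is the grip in N (left out, the last holds). Time passes only in rows, so rows that repeat a pose let the fingers close. It gives the time, the measured TCP pose, the force, the opening and the grip force at its end, in the units of the state.
- manip.read_state(): the state, without advancing time (a new reading comes with each control period).
- manip.camera(name): name is "scene" or "top"; returns the picture (384x512x3 uint8, red, green, blue); there is no depth.
- manip.camera_params(name): a dict with "fovy" (degrees; the focal length in pixels is half the picture's height over the tangent of half this angle, whatever the lens; pixels are square), "cx", "cy" (the principal point, pixels), "k1" (the pictures are not rectified: a ray, as slopes to the right and down, at radius r is drawn at 1 + k1 r^2 times it, then the intrinsics apply), "origin" and "attitude" of the camera in the world. Camera axes: x right, y down, z forward; pixel columns grow to the right and rows downward; lengths in mm; the calibration is good to about 2 mm. A picture is of the moment at which its call begins. camera_params takes no time and is no camera call.
- manip.sign_off(): hands the job in; it is judged then, once.
The state is a dict: "clock": time; "joints": joint angles; "qd": joint speeds; "effort": joint torques, N m; "eef_pos": TCP position; "eef_rot": TCP orientation; "wrist_force": force on the tool from outside, world axes, zero at the start; "moment": the same for the moment, N m; "finger_gap": finger opening in mm; "finger_force": force on a finger pad.
Only numpy, scipy, OpenCV 4.12 (cv2) and the standard library are available. Lean on these libraries where they do the work, as an engineer would, in place of code of your own. Each camera call takes 0.05 s, during which the arm holds its last target. There are 200 camera calls.

## Task

Dry-fit the two ring sets over the rods of the glue-up stands: on the green stand the cork ring goes at the bottom, the dark wooden ring on it and the brass weight on top; on the blue stand the pale wooden ring goes at the bottom and the steel weight on top. Lower every piece over its rod rather than dropping it, so that each stack lies flat and fully down, and leave the varnish jar, the thumb plane and the crank where they are.

Things in the scene. Friction and masses are not known exactly. Their poses are not given: they have to be found in the camera images.
- green_stand: Green-painted glue-up stand. Fixed to the bench. A round foot 90 mm across and 12 mm thick, with a bare steel rod 10 mm thick standing from its centre to 55 mm above the foot (rod top 67 mm above the bench, the last 5 mm tapered). Origin: centre of the foot's underside, at bench height, on the rod's axis; z up. The foot's upper face is at z = 12 mm.
- blue_stand: Blue-painted glue-up stand. Fixed to the bench. A round foot 90 mm across and 12 mm thick, with a bare steel rod 10 mm thick standing from its centre to 55 mm above the foot (rod top 67 mm above the bench, the last 5 mm tapered). Origin: centre of the foot's underside, at bench height, on the rod's axis; z up. The foot's upper face is at z = 12 mm.
- cork_ring: Cork ring, speckled tan, 54 mm outside diameter, 18 mm high, about 20 g. It lies flat on the bench with the hole upright. Hole right through, 24 mm across. Origin: centre of the underside; z up along the hole; yaw means nothing (round).
- dark_ring: Dark ring, almost black-brown wood, 54 mm outside diameter, 24 mm high, about 35 g. It lies flat on the bench with the hole upright. Hole right through, 24 mm across. Origin: centre of the underside; z up along the hole; yaw means nothing (round).
- pale_ring: Pale ring, cream-coloured maple, 54 mm outside diameter, 28 mm high, about 36 g. It lies flat on the bench with the hole upright. Hole right through, 24 mm across. Origin: centre of the underside; z up along the hole; yaw means nothing (round).
- brass_weight: Brass weight, a thick yellow metal ring, 46 mm outside diameter, 30 mm high, about 310 g. It lies flat on the bench with the hole upright. Hole right through, 24 mm across. Origin: centre of the underside; z up along the hole; yaw means nothing (round).
- steel_weight: Steel weight, a thick plain grey metal ring, 46 mm outside diameter, 30 mm high, about 280 g. It lies flat on the bench with the hole upright. Hole right through, 24 mm across. Origin: centre of the underside; z up along the hole; yaw means nothing (round).
- varnish_jar: Bystander: amber glass varnish jar with a black cap, 56 mm across, 85 mm tall, loose and upright. Origin: centre of its base; z up.
- thumb_plane: Bystander: small brass thumb plane, 75 x 30 mm and about 35 mm high, loose. Origin: centre of its sole; x along its length.
- crank: Bystander: bent black steel crank (bar 12 mm thick) with a dark wooden block 34 x 34 x 30 mm on one end, loose. Origin on the bench, between the block (centre at x = +45 mm) and the bend (x = -30 mm), from which the bar's end runs 45 mm to +y.

How it is judged:
By the outcome, as a careful person would: the job done as asked, in the order asked, and still so for the second after the job is handed in, with the robot touching nothing.
It also fails if it takes over 109 s, if anything falls off the work surface, if the arm or the gripper's body presses on something with over 40 N, if the wrist force passes 120 N, or if a joint passes its speed limit or range.

## Working session

There is one attempt and no reset: what is moved stays moved. The work goes in short steps, Python scripts to look and compute and a shell command to move; the robot and the scene stay as the last step left them, time stands still between calls to the robot, and variables do not carry over. Pictures are saved under pics/ and viewed, at most 14 in all, crops included, and the job is handed in when it is done.

```bash
mkdir -p pics; python3 - <<'E'
from cell import manip
import cv2
print(manip.tip_reach, manip.read_state())
for n in("scene","top"):
    cv2.imwrite(f"pics/{n}0.png",manip.camera(n)[:,:,::-1]); print(manip.camera_params(n))
E
```

```text
14.0 {'clock': 0.0, 'joints': array([ 1.21038383e+00,  3.00470058e-01,  1.52152758e+00, -4.66631359e-06,
        1.32070894e+00, -6.66054131e-02]), 'qd': array([-0.00012707, -0.00033044,  0.00041888, -0.00150458, -0.00085337,
        0.00012017]), 'effort': array([-7.48571620e-04, -5.31818676e+01, -3.52739418e+01,  7.08112679e-02,
        2.44912470e-02, -1.01363171e-04]), 'eef_pos': array([159.20537645, 526.21607387, 218.90952807]), 'eef_rot': array([-3.14048090e+00, -6.96285172e-05,  2.84778668e+00]), 'wrist_force': array([-0.29896781, -0.680279  , -0.23416427]), 'moment': array([0.01068502, 0.0177478 , 0.0013204 ]), 'finger_force': 0.0, 'finger_gap': 93.8697515507185}
{'fovy': 47.64075131759926, 'cx': 256.96653695119426, 'cy': 195.73978087336727, 'k1': -0.0962268680036572, 'origin': array([1060.53435614,  223.71213276,  944.96129166]), 'attitude': array([-2.58929652, -0.01135069,  1.99633949])}
{'fovy': 51.86393089873227, 'cx': 259.91914730952334, 'cy': 195.31074454313955, 'k1': 0.02931213178247607, 'origin': array([435.23288994,  17.47267478, 962.85512597]), 'attitude': array([-3.0337041 , -0.01840582, -1.59331918])}
```

View pics/top0.png

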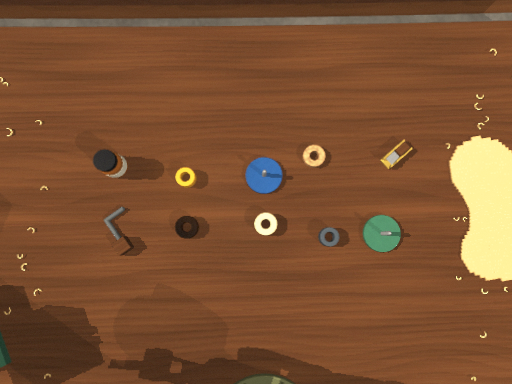

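View pics/scene0.png

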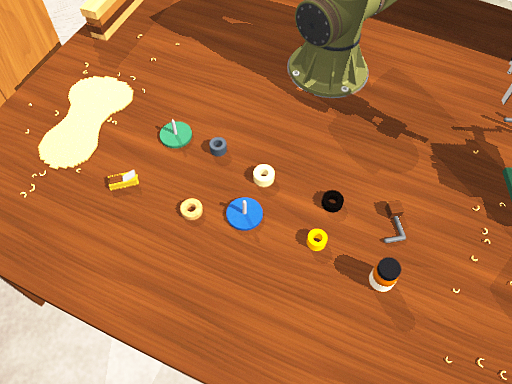

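The top view shows brass (185,177), dark (187,227), pale (265,223), cork (314,155), steel (329,237), blue stand (264,175), green stand (382,233), jar (110,163), crank (118,230) and plane (397,153). The scene view shows brass (317,239), dark (333,201), pale (263,175), cork (191,209), steel (218,147), blue (245,213) and green (176,135). Next I'll measure the centres in both views.

```bash
cat > h.py <<'E'
from cell import manip
import cv2, numpy as np
from scipy.spatial.transform import Rotation as R
def ray(n,uv):
    p=manip.camera_params(n); f=192/np.tan(np.radians(p['fovy']/2))
    K=np.array([[f,0,p['cx']],[0,f,p['cy']],[0,0,1.]])
    q=cv2.undistortPoints(np.array([[uv]],float),K,np.array([p['k1'],0,0,0,0.]))[0,0]
    return p['origin'],R.from_euler('xyz',p['attitude']).apply([q[0],q[1],1])
def onplane(n,uv,z):
    o,d=ray(n,uv); return (o+d*(z-o[2])/d[2])[:2]
def project(n,P):
    p=manip.camera_params(n); f=192/np.tan(np.radians(p['fovy']/2))
    c=R.from_euler('xyz',p['attitude']).inv().apply(np.array(P,float)-p['origin']); s=c[:2]/c[2]
    return s*(1+p['k1']*(s@s))*f+[p['cx'],p['cy']]
# name: HSV lo,hi, mid height
C=dict(cork=((8,60,120),(25,200,255),9),dark=((0,0,0),(179,255,40),12),pale=((15,10,150),(40,110,255),14),
 brass=((22,150,100),(35,255,255),15),steel=((85,20,25),(130,160,160),15),
 blue=((100,150,60),(130,255,255),6),green=((60,80,40),(90,255,200),6))
def find(img,n,name,guess,win=26):
    lo,hi,z=C[name]; m=cv2.inRange(cv2.cvtColor(img,cv2.COLOR_RGB2HSV),lo,hi)
    w=np.zeros_like(m); cv2.circle(w,tuple(int(round(g)) for g in guess),win,255,-1)
    m=cv2.morphologyEx(m&w,cv2.MORPH_CLOSE,np.ones((3,3)))
    cs,_=cv2.findContours(m,cv2.RETR_EXTERNAL,cv2.CHAIN_APPROX_NONE)
    if not cs: return None
    h=cv2.convexHull(max(cs,key=cv2.contourArea)); M=cv2.moments(h)
    uv=(M['m10']/M['m00'],M['m01']/M['m00'])
    return np.round(uv,1),cv2.boundingRect(h),np.round(onplane(n,uv,z),1)
def rel(T):  # tool-frame shift (cm) from present pose to world T
    s=manip.read_state(); return np.round(R.from_euler('xyz',s['eef_rot']).inv().apply(np.array(T)-s['eef_pos'])/10,2)
E
python3 - <<'E'
from h import *
G=dict(top=dict(brass=(185,177),dark=(187,227),pale=(265,223),cork=(314,155),steel=(329,237),blue=(264,175),green=(382,233)),
scene=dict(brass=(317,239),dark=(333,201),pale=(263,175),cork=(191,209),steel=(218,147),blue=(245,213),green=(176,135)))
for n in G:
    img=cv2.imread(f"pics/{n}0.png")[:,:,::-1].copy()
    for k in C: print(n,k,find(img,n,k,G[n][k],26 if k in('blue','green') else 17))
E
```

```text
top cork (array([313.7, 155. ]), (297, 138, 34, 35), array([ 635.2, -137. ]))
top dark (array([181.2, 230.8]), (176, 225, 11, 12), array([456.5, 187.6]))
top pale (array([265.2, 223.6]), (254, 213, 23, 22), array([469.1, -13.5]))
top brass (array([184.3, 176.4]), (175, 168, 19, 18), array([587.2, 179.3]))
top steel (array([328.2, 236.2]), (319, 228, 19, 17), array([ 435.7, -163.5]))
top blue (array([263.5, 175. ]), (246, 158, 36, 35), array([588.2, -12.5]))
top green (array([381.2, 233.2]), (363, 215, 37, 37), array([ 440.4, -293.9]))
scene cork (array([191., 209.]), (174, 192, 35, 35), array([ 634.6, -137.5]))
scene dark (array([332.2, 201. ]), (322, 191, 22, 21), array([467.2, 174. ]))
scene pale (array([262.3, 176.6]), (253, 165, 21, 22), array([474.8, -14.9]))
scene brass (array([317.2, 239. ]), (308, 229, 20, 22), array([584.2, 176.7]))
scene steel (array([217.7, 146.7]), (210, 138, 16, 18), array([ 436.9, -163.7]))
scene blue (array([243.9, 213.4]), (226, 198, 36, 32), array([589.4, -13.7]))
scene green (array([176. , 140.1]), (160, 134, 32, 14), array([ 458.5, -282.8]))
```

```bash
python3 - <<'E'
from h import *
t=cv2.imread("pics/top0.png");s=cv2.imread("pics/scene0.png")
c=lambda i,u,v:cv2.resize(i[v-22:v+22,u-22:u+22],(260,260),interpolation=0)
cv2.imwrite("pics/m1.png",np.vstack([np.hstack([c(t,314,155),c(t,187,227),c(t,265,223)]),np.hstack([c(s,191,209),c(s,176,135),c(s,263,175)])]))
for n,i,uv in(("cork",t,(306,155)),("wood",t,(297,150)),("dark",t,(180,227)),("wood",t,(170,227)),("green",s,(168,130)),("green",s,(185,140))):
    print(n,cv2.cvtColor(i,cv2.COLOR_BGR2HSV)[uv[1],uv[0]])
C.update(cork=((8,60,175),(28,200,255),9),dark=((0,0,0),(179,255,55),12),green=((60,50,30),(95,255,255),6),pale=((10,0,110),(45,130,255),14))
for n,i,g in(("top",t,dict(cork=(314,155),dark=(187,227),pale=(265,223))),("scene",s,dict(cork=(191,209),dark=(333,201),green=(176,135),pale=(263,175)))):
    for k in g: print(n,k,find(i[:,:,::-1].copy(),n,k,g[k],26 if k=='green' else 17))
E
```

```text
cork [ 23 108 254]
wood [ 12 171 119]
dark [ 14 159  40]
wood [ 12 166 118]
green [ 74 131 138]
green [ 74 129 214]
top cork (array([313.6, 155.1]), (303, 145, 22, 21), array([ 634.8, -136.7]))
top dark (array([186.8, 226.7]), (176, 216, 23, 22), array([466. , 174.3]))
top pale (array([265.4, 223.4]), (254, 212, 24, 24), array([469.4, -14. ]))
scene cork (array([190.9, 208.6]), (174, 192, 35, 34), array([ 633.8, -138.2]))
scene dark (array([332.2, 200.9]), (322, 191, 22, 21), array([467.1, 174. ]))
scene green (array([175.4, 134.4]), (160, 122, 32, 26), array([ 441.6, -294.7]))
scene pale (array([263.5, 174.9]), (253, 164, 22, 23), array([468.8, -14.3]))
```

View pics/m1.png

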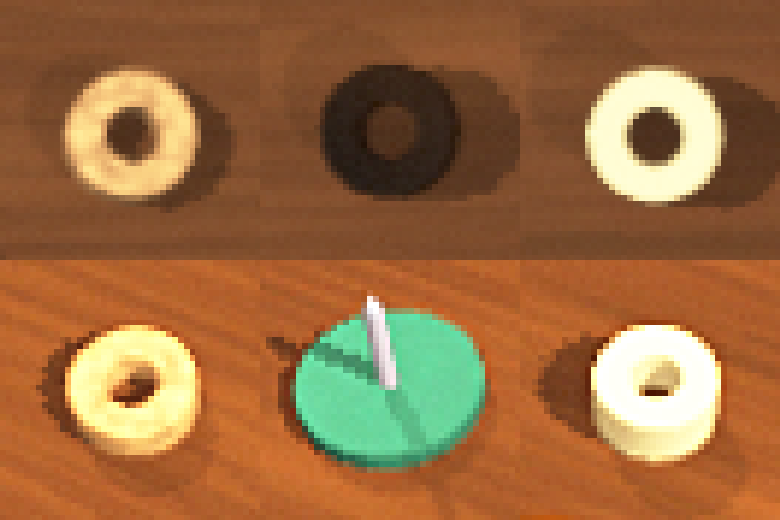

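```bash
python3 -m creep '[[1,[-64.8,-49.7,4],0],[1,[-64.8,-49.7,4],0],[1,[-64.8,-49.7,4],0],[1,[-64.8,-49.7,4],0],[1,[-64.8,-49.7,4],0],[1,[-64.8,-49.7,4],0],[1,[-64.8,-49.7,4],0],[1,[-64.8,-49.7,4],0],[1,[-64.8,-49.7,4],0],[1,[-64.8,-49.7,4],0],[1,[-64.8,-49.7,4],0],[1,[-64.8,-49.7,4],0]]' 10; python3 -c "
from h import *
s=manip.read_state();print(s['joints'],s['eef_rot'],rel([635,-137.5,100]))"
```

```text
clock: 1.3
eef_pos: [509.6, 37.6, 189.9]
eef_rot: [-3.142, -0.0, 2.848]
wrist_force: [0.6, 0.6, 0.8]
finger_gap: 93.7
finger_force: 0.0
[ 1.94303318e-03  2.40273824e-01  1.66788067e+00  4.22226877e-05
  1.23363638e+00 -1.27483174e+00] [-3.14157295e+00 -2.01227506e-04  2.84755713e+00] [-17.08 -13.12   8.98]
```

```bash
python3 -m creep '[[1,[-17.1,-13.1,9],0],[1,[-17.1,-13.1,9],0],[1,[-17.1,-13.1,9],0],[1,[-17.1,-13.1,9],0],[1,[-17.1,-13.1,9],0],[1,[-17.1,-13.1,9],0],[1,[-17.1,-13.1,9],0],[1,[-17.1,-13.1,9],0]]' 10; python3 -c "
from h import *
print(rel([635,-137.5,17]))"
```

```text
clock: 2.1
eef_pos: [634.4, -134.4, 100.6]
eef_rot: [3.141, 0.0, 2.849]
wrist_force: [0.2, -1.1, 0.3]
finger_gap: 93.9
finger_force: 0.0
[-0.15 -0.28  8.36]
```

```bash
python3 -m creep '[[1,[-0.15,-0.28,4],0],[1,[-0.15,-0.28,7],0],[1,[-0.15,-0.28,8.4],0],[1,[-0.15,-0.28,8.4],0],[0.2,[-0.15,-0.28,8.4],0],[0.0,[-0.15,-0.28,8.4],0],[0,[-0.15,-0.28,8.4],0],[0,[-0.15,-0.28,8.4],0],[0,[-0.15,-0.28,8.4],0],[0,[-0.15,-0.28,8.4],0]]' 12; python3 -c "
from h import *
print(rel([441,-294,17]))"
```

```text
clock: 3.1
eef_pos: [635.2, -138.4, 16.2]
eef_rot: [3.142, 0.0, 2.848]
wrist_force: [-0.3, 0.0, 1.0]
finger_gap: 54.4
finger_force: 12.0
[ 14.08 -20.52  -0.08]
```

```bash
python3 -m creep '[[0,[0,0,-3],0],[0,[0,0,-7],0],[0,[0,0,-10],0],[0,[2,-3,-10],0],[0,[4.4,-6.5,-10],0],[0,[7,-10.2,-10],0],[0,[9.6,-14,-10],0],[0,[12,-17.5,-10],0],[0,[13.5,-19.7,-10],0],[0,[14.1,-20.5,-10],0],[0,[14.1,-20.5,-10],0]]'; python3 -c "
from h import *
print(rel([441,-294,29]))
cv2.imwrite('pics/s1.png',manip.camera('scene')[80:240,100:300,::-1].repeat(3,0).repeat(3,1))"
```

```text
clock: 4.2
eef_pos: [440.5, -294.3, 116.3]
eef_rot: [-3.142, 0.0, 2.846]
wrist_force: [1.1, 0.7, -0.6]
finger_gap: 54.3
finger_force: 12.0
[-0.04  0.04  8.73]
```

View pics/s1.png

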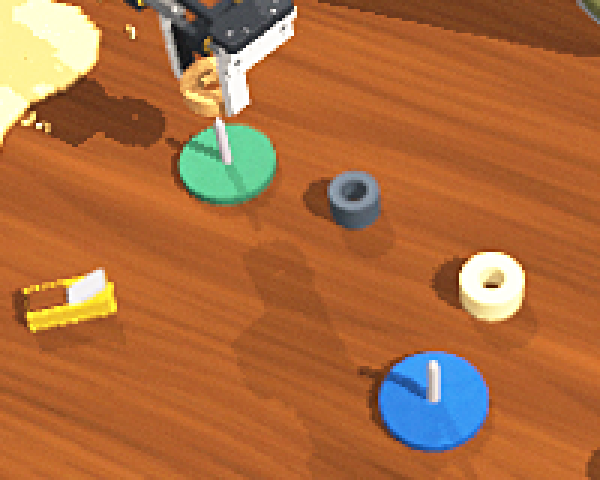

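The cork ring is held level in the gripper over the green rod (crop about (205,85), rod top (220,125)). I'll lower it.

```bash
python3 -m creep '[[0,[0,0,2.5],0],[0,[0,0,5],0],[0,[0,0,7],0],[0,[0,0,8],0],[0,[0,0,8.4],0],[0,[0,0,8.7],0],[0,[0,0,8.75],0],[0,[0,0,8.75],0]]'
```

```text
clock: 5.05
eef_pos: [441.2, -293.9, 29.2]
eef_rot: [-3.141, 0.001, 2.848]
wrist_force: [-0.7, -0.5, -0.9]
finger_gap: 54.6
finger_force: 12.0
```

```bash
python3 -m creep '[[0,[0,0,0.05],0],[0,[0,0,0.1],0],[0,[0,0,0.1],0]]'
```

```text
clock: 5.35
eef_pos: [441.1, -294.0, 28.2]
eef_rot: [-3.141, 0.001, 2.848]
wrist_force: [-0.7, 1.4, 4.9]
finger_gap: 54.5
finger_force: 12.0
```

```bash
python3 -m creep '[[0.3,[0,0,0],0],[0.7,[0,0,0],0],[1,[0,0,0],0],[1,[0,0,0],0],[1,[0,0,0],0],[1,[0,0,-4],0],[1,[0,0,-8],0],[1,[1,4,-9],0],[1,[11.1,45.5,-9],0],[1,[11.1,45.5,-9],0],[1,[11.1,45.5,-9],0],[1,[11.1,45.5,-9],0]]'; python3 -c "
from h import *
print(rel([466.5,174.1,110]))"
```

```text
clock: 6.55
eef_pos: [453.6, -51.0, 117.8]
eef_rot: [3.142, 0.001, 2.847]
wrist_force: [0.5, -0.1, 0.5]
finger_gap: 94.1
finger_force: 0.0
[ 5.29 21.92  0.78]
```

```bash
python3 -m creep '[[1,[5.3,21.9,0.8],0],[1,[5.3,21.9,0.8],0],[1,[5.3,21.9,0.8],0],[1,[5.3,21.9,0.8],0],[1,[5.3,21.9,0.8],0],[1,[5.3,21.9,0.8],0],[1,[5.3,21.9,0.8],0]]'; python3 -c "
from h import *
print(rel([466.5,174.1,18]))
t=manip.camera('top')
cv2.imwrite('pics/t2.png',t[130:300,140:420,::-1].repeat(2,0).repeat(2,1))
C.update(cork=((8,60,175),(28,200,255),21))
print(find(t,'top','cork',project('top',(441,-294,21)),17))"
```

```text
clock: 7.25
eef_pos: [466.4, 172.1, 109.4]
eef_rot: [-3.141, -0.0, 2.849]
wrist_force: [-0.0, -0.1, 0.6]
finger_gap: 94.0
finger_force: 0.0
[0.04 0.2  9.14]
(array([383.7, 233.4]), (373, 223, 22, 22), array([ 439.5, -294.9]))
```

View pics/t2.png

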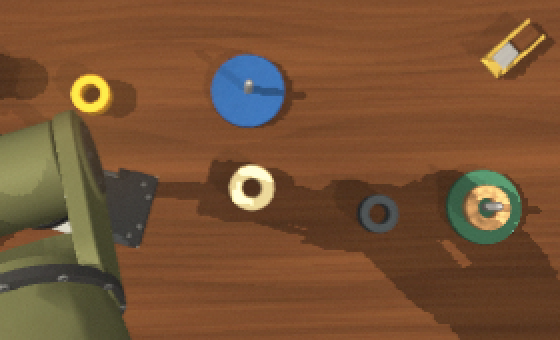

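The cork ring lies centred over the green rod (crop (489,208)). Now the dark ring.

```bash
python3 -m creep '[[1,[0,0.2,4],0],[1,[0,0.2,7.5],0],[1,[0,0.2,9.1],0],[1,[0,0.2,9.1],0],[0.2,[0,0.2,9.1],0],[0,[0,0.2,9.1],0],[0,[0,0.2,9.1],0],[0,[0,0.2,9.1],0],[0,[0,0.2,9.1],0],[0,[0,0.2,9.1],0]]' 15; python3 -c "
from h import *
print(rel([441,-294,120]))"
```

```text
clock: 8.3
eef_pos: [467.2, 174.0, 18.9]
eef_rot: [3.141, 0.0, 2.848]
wrist_force: [-0.6, -0.2, 3.2]
finger_gap: 53.1
finger_force: 15.0
[-11.04 -45.56 -10.12]
```

```bash
python3 -m creep '[[0,[0,0,-3],0],[0,[0,0,-7],0],[0,[0,0,-10],0],[0,[-0.7,-3,-10],0],[0,[-1.7,-7,-10],0],[0,[-2.7,-11,-10],0],[0,[-3.8,-15.5,-10],0],[0,[-4.9,-20,-10],0],[0,[-6,-24.5,-10],0],[0,[-7,-29,-10],0],[0,[-8.1,-33.5,-10],0],[0,[-9,-37,-10],0]]'; python3 -c "
from h import *
print(rel([441,-294,120]))"
```

```text
clock: 9.5
eef_pos: [445.6, -208.6, 118.7]
eef_rot: [-3.141, 0.0, 2.847]
wrist_force: [1.0, 0.1, -0.8]
finger_gap: 53.3
finger_force: 15.0
[-2.04 -8.31 -0.13]
```

```bash
python3 -m creep '[[0,[-0.8,-3.3,0],0],[0,[-1.6,-6.5,0],0],[0,[-2,-8.2,0],0],[0,[-2,-8.3,0],0],[0,[-2,-8.3,0],0],[0,[-2,-8.3,0],0]]'; python3 -c "
from h import *
print(rel([441,-294,50]))"
```

```text
clock: 10.1
eef_pos: [441.4, -290.2, 118.6]
eef_rot: [3.141, -0.0, 2.849]
wrist_force: [0.6, -0.2, -1.2]
finger_gap: 52.9
finger_force: 15.0
[-0.07 -0.37  6.86]
```

```bash
python3 -m creep '[[0,[0,-0.2,0],0],[0,[0,-0.2,2.5],0],[0,[0,-0.2,4.5],0],[0,[0,-0.2,6],0],[0,[0,-0.2,6.5],0],[0,[0,-0.2,6.8],0],[0,[0,-0.2,6.8],0]]'
```

```text
clock: 10.8
eef_pos: [440.9, -293.3, 51.0]
eef_rot: [-3.141, 0.0, 2.848]
wrist_force: [0.7, 0.3, 0.5]
finger_gap: 53.5
finger_force: 15.0
```

```bash
python3 -m creep '[[0,[0,0,0.1],0],[0,[0,0,0.2],0],[0,[0,0,0.2],0]]'
```

```text
clock: 11.1
eef_pos: [440.8, -293.5, 48.9]
eef_rot: [-3.141, 0.001, 2.848]
wrist_force: [-0.8, -0.4, 0.5]
finger_gap: 52.7
finger_force: 15.0
```

```bash
python3 -m creep '[[0,[0,0,0.05],0],[0,[0,0,0.1],0],[0,[0,0,0.1],0]]'
```

```text
clock: 11.4
eef_pos: [440.9, -293.5, 48.8]
eef_rot: [-3.141, 0.001, 2.848]
wrist_force: [-4.5, 3.8, 14.7]
finger_gap: 52.6
finger_force: 15.0
```

```bash
python3 -m creep '[[0.3,[0,0,-0.05],0],[0.7,[0,0,-0.05],0],[1,[0,0,-0.05],0],[1,[0,0,-0.05],0],[1,[0,0,-0.05],0],[1,[0,0,-4],0],[1,[0,0,-8],0],[1,[0,4,-8],0],[1,[-0.2,49.4,-8],0],[1,[-0.2,49.4,-8],0],[1,[-0.2,49.4,-8],0],[1,[-0.2,49.4,-8],0]]'; python3 -c "
from h import *
print(rel([586,178,110]))"
```

```text
clock: 12.6
eef_pos: [511.2, -62.0, 127.8]
eef_rot: [3.142, 0.0, 2.848]
wrist_force: [0.2, -0.3, 0.3]
finger_gap: 94.2
finger_force: 0.0
[-0.2  25.13  1.78]
```

```bash
python3 -m creep '[[1,[-0.2,25.1,1.8],0],[1,[-0.2,25.1,1.8],0],[1,[-0.2,25.1,1.8],0],[1,[-0.2,25.1,1.8],0],[1,[-0.2,25.1,1.8],0],[1,[-0.2,25.1,1.8],0],[1,[-0.2,25.1,1.8],0],[1,[-0.2,25.1,1.8],0]]'; python3 -c "
from h import *
print(rel([586,178,20]))
t=manip.camera('top')
cv2.imwrite('pics/t3.png',t[130:300,140:420,::-1].repeat(2,0).repeat(2,1))
C.update(dark=((0,0,0),(179,255,55),42))
print(find(t,'top','dark',project('top',(441,-294,42)),17))"
```

```text
clock: 13.4
eef_pos: [585.4, 174.8, 109.5]
eef_rot: [-3.141, -0.0, 2.847]
wrist_force: [-0.4, -0.4, 0.8]
finger_gap: 94.1
finger_force: 0.0
[0.04 0.33 8.95]
(array([385.7, 233. ]), (374, 222, 25, 23), array([ 440.4, -292.6]))
```

View pics/t3.png

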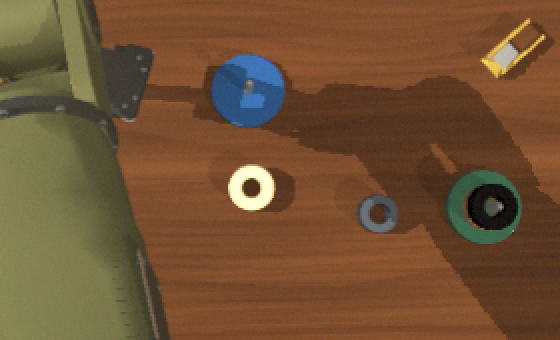

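The dark ring sits over the green rod on the cork (crop (492,207)). Next is the brass weight.

```bash
python3 -m creep '[[1,[0,0.3,4],0],[1,[0,0.3,7.5],0],[1,[0,0.3,8.9],0],[1,[0,0.3,8.9],0],[0.1,[0,0.3,8.9],0],[-0.3,[0,0.3,8.9],0],[-0.3,[0,0.3,8.9],0],[-0.3,[0,0.3,8.9],0],[-0.3,[0,0.3,8.9],0],[-0.3,[0,0.3,8.9],0],[-0.3,[0,0.3,8.9],0]]' 30; python3 -c "
from h import *
print(rel([441,-294,140]))"
```

```text
clock: 14.55
eef_pos: [586.4, 178.3, 20.8]
eef_rot: [-3.141, -0.0, 2.848]
wrist_force: [-1.1, -3.8, 4.2]
finger_gap: 45.5
finger_force: 30.0
[  0.25 -49.43 -11.89]
```

```bash
python3 -m creep '[[-0.3,[0,0,-3],0],[-0.3,[0,0,-7],0],[-0.3,[0,0,-10],0],[-0.3,[0,-2,-12],0],[-0.3,[0,-5,-12],0],[-0.3,[0,-9,-12],0],[-0.3,[0,-13.5,-12],0],[-0.3,[0,-18,-12],0],[-0.3,[0.1,-22.5,-12],0],[-0.3,[0.1,-27,-12],0],[-0.3,[0.1,-31.5,-12],0],[-0.3,[0.2,-35,-12],0]]';python3 -c "
from h import *
print(rel([441,-294,140]))"
```

```text
clock: 15.75
eef_pos: [482.2, -157.8, 140.4]
eef_rot: [3.142, -0.0, 2.847]
wrist_force: [0.5, 0.6, -2.6]
finger_gap: 45.5
finger_force: 30.0
[ -0.02 -14.23   0.04]
```

```bash
python3 -m creep '[[-0.3,[0,-3.5,0],0],[-0.3,[0,-7,0],0],[-0.3,[0.05,-10.5,0],0],[-0.3,[0.05,-13,0],0],[-0.3,[0.05,-14.3,0],0],[-0.3,[0.05,-14.4,0],0],[-0.3,[0.05,-14.4,0],0],[-0.3,[0.05,-14.4,0],0]]';python3 -c "
from h import *
print(rel([441,-294,76]))"
```

```text
clock: 16.55
eef_pos: [441.4, -292.4, 140.5]
eef_rot: [3.141, -0.0, 2.849]
wrist_force: [-0.3, -0.0, -2.7]
finger_gap: 45.5
finger_force: 30.0
[-0.01 -0.17  6.45]
```

```bash
python3 -m creep '[[-0.3,[0,0,0],0],[-0.3,[0,0,2.5],0],[-0.3,[0,0,4.5],0],[-0.3,[0,0,5.8],0],[-0.3,[0,0,6.3],0],[-0.3,[0,0,6.45],0],[-0.3,[0,0,6.45],0]]'
```

```text
clock: 17.25
eef_pos: [441.4, -293.6, 76.7]
eef_rot: [-3.141, 0.001, 2.848]
wrist_force: [0.0, -0.7, -3.5]
finger_gap: 45.3
finger_force: 30.0
```

```bash
python3 -m creep '[[-0.3,[0,0,0.05],0],[-0.3,[0,0,0.1],0],[-0.3,[0,0,0.1],0]]'
```

```text
clock: 17.55
eef_pos: [441.1, -293.6, 75.4]
eef_rot: [-3.141, 0.0, 2.848]
wrist_force: [-0.5, -0.6, -2.5]
finger_gap: 45.4
finger_force: 30.0
```

```bash
python3 -m creep '[[-0.3,[0,0,0.05],0],[-0.3,[0,0,0.1],0],[-0.3,[0,0,0.1],0]]'
```

```text
clock: 17.85
eef_pos: [441.2, -293.7, 74.8]
eef_rot: [-3.141, 0.001, 2.848]
wrist_force: [-1.5, 2.4, 4.9]
finger_gap: 45.0
finger_force: 30.0
```

```bash
python3 -m creep '[[0,[0,0,0],0],[0.5,[0,0,0],0],[1,[0,0,0],0],[1,[0,0,0],0],[1,[0,0,0],0],[1,[0,0,-3],0],[1,[0,0,-6],0],[1,[0.5,3,-6],0],[1,[5.4,27.6,-6],0],[1,[5.4,27.6,-6],0],[1,[5.4,27.6,-6],0],[1,[5.4,27.6,-6],0]]'; python3 -c "
from h import *
print(rel([469,-14,110]))"
```

```text
clock: 19.05
eef_pos: [464.2, -62.4, 134.3]
eef_rot: [3.142, 0.0, 2.847]
wrist_force: [0.7, -0.4, 0.6]
finger_gap: 93.9
finger_force: 0.0
[0.94 4.77 2.43]
```

```bash
python3 -m creep '[[1,[0.9,4.7,2.4],0],[1,[0.9,4.7,2.4],0],[1,[0.9,4.7,2.4],0],[1,[0.9,4.7,2.4],0]]'; python3 -c "
from h import *
print(rel([469,-14,19]))
t=manip.camera('top')
cv2.imwrite('pics/t4.png',t[130:300,140:420,::-1].repeat(2,0).repeat(2,1))
C.update(brass=((22,150,100),(35,255,255),69))
print(find(t,'top','brass',project('top',(441,-294,69)),17))"
```

```text
clock: 19.45
eef_pos: [469.6, -17.5, 110.5]
eef_rot: [-3.142, 0.001, 2.847]
wrist_force: [-0.9, 0.1, 1.3]
finger_gap: 94.2
finger_force: 0.0
[0.16 0.32 9.15]Traceback (most recent call last):
  File "<string>", line 7, in <module>
    print(find(t,'top','brass',project('top',(441,-294,69)),17))
          ~~~~^^^^^^^^^^^^^^^^^^^^^^^^^^^^^^^^^^^^^^^^^^^^^^^^^
  File "h.py", line 26, in find
    uv=(M['m10']/M['m00'],M['m01']/M['m00'])
        ~~~~~~~~^~~~~~~~~
ZeroDivisionError: float division by zero
```

View pics/t4.png

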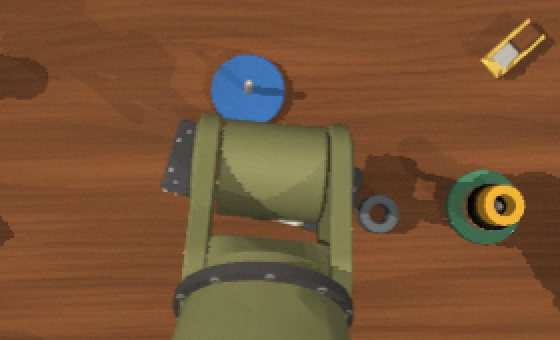

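The brass weight is on the dark ring with the rod inside it (crop (499,206)). Now the pale ring.

```bash
python3 -m creep '[[1,[0.05,0.25,4],0],[1,[0.05,0.25,7.5],0],[1,[0.05,0.25,9.1],0],[1,[0.05,0.25,9.1],0],[0.2,[0.05,0.25,9.1],0],[0,[0.05,0.25,9.1],0],[0,[0.05,0.25,9.1],0],[0,[0.05,0.25,9.1],0],[0,[0.05,0.25,9.1],0],[0,[0.05,0.25,9.1],0]]' 15; python3 -c "
from h import *
print(rel([589,-13,115]),project('top',(441,-294,69)),project('top',(441,-294,84)))
C.update(brass=((15,120,100),(35,255,255),69))
print(find(manip.camera('top'),'top','brass',project('top',(441,-294,69)),20))"
```

```text
clock: 20.5
eef_pos: [469.7, -14.1, 19.4]
eef_rot: [3.142, 0.0, 2.848]
wrist_force: [-0.3, -0.5, 4.1]
finger_gap: 54.2
finger_force: 15.0
[-11.39   3.56  -9.55] [390.32069605 232.53613185] [392.66765537 232.44403665]
(array([390.4, 232.2]), (379, 222, 24, 21), array([ 441.9, -294.3]))
```

```bash
python3 -m creep '[[0,[0,0,-3],0],[0,[0,0,-7],0],[0,[0,0,-9.6],0],[0,[-2.5,0.8,-9.6],0],[0,[-6,1.9,-9.6],0],[0,[-9,2.8,-9.6],0],[0,[-11,3.4,-9.6],0],[0,[-11.4,3.5,-9.6],0],[0,[-11.4,3.5,-9.6],0],[0,[-11.4,3.5,-9.6],0]]';python3 -c "
from h import *
print(rel([589,-13,33]))"
```

```text
clock: 21.55
eef_pos: [587.9, -13.6, 115.0]
eef_rot: [-3.141, -0.001, 2.848]
wrist_force: [0.0, 0.7, -0.4]
finger_gap: 54.3
finger_force: 15.0
[-0.09  0.09  8.2 ]
```

Contact is expected at TCP z of about 31.5.

```bash
python3 -m creep '[[0,[0,0,2.5],0],[0,[0,0,5],0],[0,[0,0,7],0],[0,[0,0,7.8],0],[0,[0,0,8.1],0],[0,[0,0,8.2],0],[0,[0,0,8.25],0],[0,[0,0,8.25],0]]'
```

```text
clock: 22.35
eef_pos: [589.1, -13.7, 33.4]
eef_rot: [3.141, 0.001, 2.848]
wrist_force: [-0.1, 0.1, -0.3]
finger_gap: 54.2
finger_force: 15.0
```

```bash
python3 -m creep '[[0,[0,0,0.05],0],[0,[0,0,0.1],0],[0,[0,0,0.1],0]]'
```

```text
clock: 22.65
eef_pos: [588.8, -13.6, 31.6]
eef_rot: [3.142, 0.0, 2.848]
wrist_force: [0.2, 0.2, 0.2]
finger_gap: 54.2
finger_force: 15.0
```

```bash
python3 -m creep '[[0,[0,0,0.05],0],[0,[0,0,0.1],0],[0,[0,0,0.1],0]]'
```

```text
clock: 22.95
eef_pos: [588.9, -13.6, 31.4]
eef_rot: [3.142, 0.0, 2.848]
wrist_force: [-5.2, 0.5, 8.7]
finger_gap: 54.2
finger_force: 15.0
```

```bash
python3 -m creep '[[0.3,[0,0,0],0],[0.7,[0,0,0],0],[1,[0,0,0],0],[1,[0,0,0],0],[1,[0,0,0],0],[1,[0,0,-4],0],[1,[0,0,-8.5],0],[1,[10.3,-18.8,-8.5],0],[1,[10.3,-18.8,-8.5],0],[1,[10.3,-18.8,-8.5],0],[1,[10.3,-18.8,-8.5],0],[1,[10.3,-18.8,-8.5],0]]'; python3 -c "
from h import *
print(rel([436,-163.6,110]))"
```

```text
clock: 24.15
eef_pos: [433.3, -165.8, 115.7]
eef_rot: [-3.141, -0.0, 2.845]
wrist_force: [1.0, -0.1, 0.5]
finger_gap: 93.6
finger_force: 0.0
[-0.2   0.29  0.57]
```

```bash
python3 -m creep '[[1,[0,0,0],0],[1,[0,0,0],0]]'; python3 -c "
from h import *
print(rel([436,-163.6,20]))
t=manip.camera('top')
cv2.imwrite('pics/t5.png',t[130:300,140:420,::-1].repeat(2,0).repeat(2,1))
C.update(pale=((10,0,110),(45,130,255),26))
print(find(t,'top','pale',project('top',(589,-13,26)),17),find(t,'top','steel',(328,236),17))"
```

```text
clock: 24.35
eef_pos: [436.6, -163.4, 115.8]
eef_rot: [3.141, 0.001, 2.848]
wrist_force: [-0.7, 0.5, -0.4]
finger_gap: 94.0
finger_force: 0.0
[ 0.06 -0.03  9.58]
(array([263.8, 173.5]), (253, 162, 23, 24), array([588.9, -12.5])) (array([325.2, 229.8]), (322, 228, 8, 5), array([ 451.2, -156.9]))
```

View pics/t5.png

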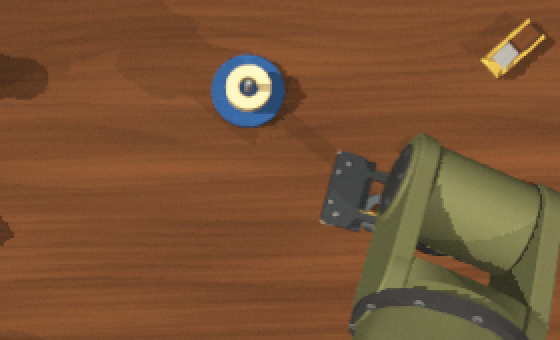

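The pale ring is centred on the blue stand (crop (248,88)). Now the steel weight.

```bash
python3 -m creep '[[1,[0,0,4],0],[1,[0,0,7.5],0],[1,[0,0,9.5],0],[1,[0,0,9.5],0],[0.1,[0,0,9.5],0],[-0.3,[0,0,9.5],0],[-0.3,[0,0,9.5],0],[-0.3,[0,0,9.5],0],[-0.3,[0,0,9.5],0],[-0.3,[0,0,9.5],0],[-0.3,[0,0,9.5],0]]' 30; python3 -c "
from h import *
print(rel([589,-13,125]))"
```

```text
clock: 25.5
eef_pos: [435.8, -163.9, 20.8]
eef_rot: [-3.141, 0.0, 2.848]
wrist_force: [-0.4, -0.4, 2.9]
finger_gap: 44.4
finger_force: 30.0
[-10.29  18.87 -10.42]
```

```bash
python3 -m creep '[[-0.3,[0,0,-3],0],[-0.3,[0,0,-7],0],[-0.3,[0,0,-10.4],0],[-0.3,[-1.4,2.6,-10.4],0],[-0.3,[-3.3,6,-10.4],0],[-0.3,[-5.2,9.5,-10.4],0],[-0.3,[-7.1,13,-10.4],0],[-0.3,[-9,16.5,-10.4],0],[-0.3,[-10,18.4,-10.4],0],[-0.3,[-10.3,18.8,-10.4],0],[-0.3,[-10.3,18.8,-10.4],0],[-0.3,[-10.3,18.8,-10.4],0]]';python3 -c "
from h import *
print(rel([589,-13,62]))"
```

```text
clock: 26.7
eef_pos: [588.1, -14.4, 124.3]
eef_rot: [-3.141, -0.001, 2.847]
wrist_force: [1.0, -0.0, -3.6]
finger_gap: 44.4
finger_force: 30.0
[-0.05  0.16  6.23]
```

Contact is expected at z of about 60.5.

```bash
python3 -m creep '[[-0.3,[0,0.05,0],0],[-0.3,[0,0.05,2.5],0],[-0.3,[0,0.05,4.5],0],[-0.3,[0,0.05,5.6],0],[-0.3,[0,0.05,6.1],0],[-0.3,[0,0.05,6.3],0],[-0.3,[0,0.05,6.3],0]]'
```

```text
clock: 27.4
eef_pos: [589.2, -13.3, 62.2]
eef_rot: [3.141, 0.001, 2.848]
wrist_force: [-0.6, -0.9, -2.9]
finger_gap: 44.5
finger_force: 30.0
```

```bash
python3 -m creep '[[-0.3,[0,0,0.05],0],[-0.3,[0,0,0.1],0],[-0.3,[0,0,0.1],0]]'
```

```text
clock: 27.7
eef_pos: [589.1, -13.2, 60.9]
eef_rot: [3.142, 0.0, 2.848]
wrist_force: [-0.0, 0.9, -3.0]
finger_gap: 44.7
finger_force: 30.0
```

```bash
python3 -m creep '[[-0.3,[0,0,0.05],0],[-0.3,[0,0,0.1],0],[-0.3,[0,0,0.1],0]]'
```

```text
clock: 28.0
eef_pos: [589.2, -13.2, 60.8]
eef_rot: [3.142, 0.001, 2.848]
wrist_force: [-5.9, 0.1, 8.1]
finger_gap: 44.8
finger_force: 30.0
```

Contact. I'll release, rise and back off toward the base to check.

```bash
python3 -m creep '[[0,[0,0,0],0],[0.5,[0,0,0],0],[1,[0,0,0],0],[1,[0,0,0],0],[1,[0,0,0],0],[1,[0,0,-4],0],[1,[0,0,-9],0],[1,[4,0,-12],0],[1,[22,6,-14],0],[1,[22,6,-14],0],[1,[22,6,-14],0],[1,[22,6,-14],0]]'
python3 - <<'E'
from h import *
for n in("top","scene"):
    cv2.imwrite(f'pics/{n}9.png',manip.camera(n)[:,:,::-1])
t=cv2.imread('pics/top9.png');s=cv2.imread('pics/scene9.png')
c=lambda i,u,v:cv2.resize(i[v-25:v+25,u-25:u+25],(280,280),interpolation=0)
cv2.imwrite('pics/fin.png',np.vstack([np.hstack([c(t,385,233),c(t,264,174)]),np.hstack([c(s,176,128),c(s,245,207)])]))
cv2.imwrite('pics/fin2.png',t)
C['steel']=((85,10,25),(135,160,200),55);print(find(t[:,:,::-1].copy(),'top','steel',project('top',(589,-13,55)),12))
for n in("top","scene"):
    for k in('jar',): 
        pass
E
```

```text
clock: 29.2
eef_pos: [393.7, 108.9, 199.9]
eef_rot: [3.141, 0.0, 2.848]
wrist_force: [0.3, 0.1, 0.7]
finger_gap: 94.0
finger_force: 0.0
(array([264. , 170.1]), (253, 161, 23, 20), array([592. , -12.3]))
```

View pics/fin.png

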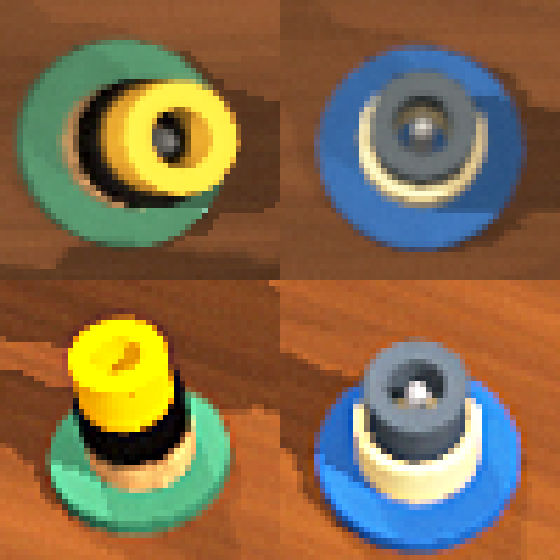

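View pics/scene9.png

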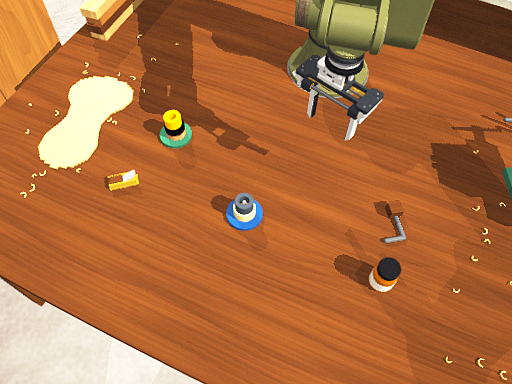

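Both stacks lie flat and in order: green with brass on top at (173,118), and blue with steel on top at (244,200). The jar (384,275), the plane (123,180) and the crank (397,222) have not moved, and the arm is clear. I'll hand it in.

```bash
python3 -c "
from cell import manip
print(manip.sign_off())"
```

```text
the job is handed in; nothing more can be done
None
```

The job is handed in at about 29 s of the 109 s limit: both stacks are in order, flat and fully down on their rods, the jar, plane and crank show no movement in the final picture, and the hand-in returned no verdict.

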